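# Dial the combination of the larger lockbox

## Task

Unlock the larger of the two grey lockboxes: turn its dial clockwise until the pointer stands at the four-dot mark, then counterclockwise past three and two to the one-dot mark, then clockwise past two to the three-dot mark, stopping for about a second at each of these three marks. Let go and leave the pointer at three dots; leave the smaller lockbox's dial as it is.

Things in the scene. Friction and masses are not known exactly. Their poses are not given: they have to be found in the camera images.
- lockbox: Larger grey steel lockbox, fixed, 160 (x) x 230 (y) x 75 mm; the smaller one, 144 x 144 x 60 mm, has the same dial. Origin: centre of the underside, on the dial's axis; +x to its hinged rear (away from the robot, yaw within 0.25 rad), z up. On the dark round plate on its lid (136 mm wide) four rows of white dots fan out on the +x side; from the robot, left to right: 1, 2, 3, 4 dots.
- lockbox_dial (a joint): Angle of the larger box's dial in rad, positive clockwise seen from above; 0: pointer along the box's +x. One-dot mark -0.66, two dots -0.22, three dots +0.22, four dots +0.66; hard stops at -1.0 and +1.0. It starts between the two- and three-dot marks and stays where it is left (friction about 0.05 N m, no spring).
- lockbox_dial_grip (a point): Point on the dial's vertical axis, in the bar grip 8 mm below its top. The black bar (12 mm thick, 46 long, 32 tall) stands on a disc 62 mm wide whose top is 24 mm below this point, 86 mm over the worktop. The point turns with the dial: +x along the bar to its pointer end (white line on top), z up; the flat sides face +y and -y.
- small_box_dial_pointer (a point): Pointer end of the same bar grip on the smaller lockbox's dial, at the bar's top, 24 mm from that dial's axis; +x points outward along the bar. The smaller box stands beside the larger one, to its left or right. This dial is not to be turned.

How it is judged:
On the way, in this order (a step that is already met when the one before it is completed fails the run):
1. the larger box's dial stands still at the four-dot mark (within 10 degrees) (value of joint lockbox_dial between 0.485 and 0.835 rad and velocity of joint lockbox_dial between -0.2 and 0.2 rad/s), for 0.5 s.
2. then it stands still at the one-dot mark (within 10 degrees) (value of joint lockbox_dial between -0.835 and -0.485 rad and velocity of joint lockbox_dial between -0.2 and 0.2 rad/s), for 0.5 s.
3. then it stands still at the three-dot mark (within 10 degrees) (value of joint lockbox_dial between 0.045 and 0.395 rad and velocity of joint lockbox_dial between -0.2 and 0.2 rad/s), for 0.5 s.
At the end, for the whole second after the job is handed in: The larger lockbox's dial is at rest at the three-dot mark within 10 degrees (0.175 rad), and the smaller box's dial is where it was (its pointer moved by less than 6 mm) (value of joint lockbox_dial between 0.045 and 0.395 rad and velocity of joint lockbox_dial between -0.1 and 0.1 rad/s and distance of small_box_dial_pointer from where it was at the start of the episode below 0.006 m); the robot touches nothing.
It fails at once if the smaller lockbox's dial is turned (its pointer moves by more than 6 mm) (distance of small_box_dial_pointer from where it was at the start of the episode above 0.006 m).
It also fails if it takes over 45 s, if anything falls off the work surface, if the arm or the gripper's body presses on something with over 40 N, if the wrist force passes 120 N, or if a joint passes its speed limit or range.

## Robot

A 6-joint arm with a two-finger parallel gripper is mounted at the origin on a cart in front of the work surface, level with it; the furniture and walls round the work are solid. World frame = base frame: x ahead of the robot, y to its left, z up, the work surface at z = 0. Lengths are in m, angles in rad, forces in N, time in s.
With the tool pointing down it reaches from about 0.35 to 0.975 m from the base axis. Payload 4.9 kg.
Tool frame: the origin (TCP) lies on the mounting face of the last link; the fingertips stand 173 mm ahead of it and the grasp point (between the pads) lies 155 mm ahead of it; z points along the fingers, y is the direction in which the jaws open and shut (so a half turn about z gives the same grasp; the last joint's range is limited). The gripper opens to 85 mm and grips with 20 to 120 N. Pads are 22 mm wide; open, the fingers measure 114 mm over their backs; the gripper's body (76 mm by 85 mm) begins 54 mm behind the grasp point. The pads swing forward as they close: fully open they stand 13 mm farther back than shut.
Start: joints at [-0.119, 0.053, 1.613, -0, 1.476, -0.119], TCP at [0.625, 0, 0.405] pointing down, gripper open.
Joint ranges: [-3.01, 3.01], [-1.01, 2.22], [0.06, 2.58], [-1.02, 4.17], [0.09, 2.62], [-3.14, 3.14]. Speed limits (rad/s): [2.57, 2.57, 3.14, 3.14, 3.14, 3.14].

## Interface

Orientations are given as a unit quaternion [w, x, y, z].
In Python, from plant import manip gives the robot as it stands.
- The arm moves only by the tool play_rows, never from a script. Its argument "increments" is a list of rows, each an object with "offset": the shift along the tool's x, y, z in mm, a list of three; "twist": the turn about the tool's z in rad; "grip": the opening, from 0 (shut) to 1 (fully open). In form: [{"offset": [dx, dy, dz], "twist": twist, "grip": grip}, ...]. A call has 1 to 5 rows; each row is the pose to reach, as a shift and turn from the pose commanded when the call began, along the tool's axes at that moment; what a row does not reach only later rows make up. A row lasts 1/12 s, in which the tool goes at most 41.7 mm and 7.16 degrees, less where a joint would pass 70% of its speed; a pose out of reach is approached as far as the arm can. A call with a gripper value outside its range is refused whole. The fingers move at their own pace and stop on an object; the grip force is fixed at half the most. Time passes only in rows, so rows that repeat a pose let the fingers close. It gives the time, the measured TCP pose, the force and the opening at its end, in the units of the state.
- manip.state(): the state, without advancing time (a new reading comes with each control period).
- manip.grab_frame(name): name is "scene" or "side" or "wrist"; returns the picture (480x640x3 uint8, blue, green, red); there is no depth.
- manip.get_calibration(name): a dict with "fx", "fy", "cx", "cy" (pixels), "T" (4x4, takes a point from camera to world coordinates). Camera axes: x right, y down, z forward; pixel columns grow to the right and rows downward; lengths in m; the calibration is good to about 2 mm. A picture is of the moment at which its call begins: read the wrist's pose just before it. get_calibration takes no time and is no camera call; for the wrist camera it gives the pose at the moment of the call.
- manip.job_done(): hands the job in, once; it reports no verdict.
Trained networks look in the newest picture that a camera, given by its name, has taken for a name from the list of things; names that differ only in an ending like _2 or _b are one class to them, and where a whole thing is asked for, a point or a joint stands for the part that bears it (a point fixed in the world has none). Each returns a list of dicts, best first, with "p" (0 to 1); they miss things now and then, are a little off and sometimes report something else, mostly with a low value. They report only what shows in the picture. A call takes as long as a camera call.
- manip.boxes_of(query, camera): "xyz" ([x, y, z] in m, in the coordinates of the camera as it stood for that picture, good to about 4 mm: the middle of the surface that is visible of it).
- manip.tip_of(query, camera): "xyz" ([x, y, z] in m, in the coordinates of the camera as it stood for that picture, good to about 4 mm: a listed point, or the origin of a listed thing).
The state is a dict: "time": time; "joint_pos": joint angles; "joint_vel": joint speeds; "joint_efforts": joint torques, N m; "tool_pos": TCP position; "tool_rot": TCP orientation; "contact_force": force on the tool from outside, world axes, zero at the start; "ft_torque": the same for the moment, N m; "gripper_width": opening from 0.0 (shut) to 1.0 (fully open).
Only numpy, scipy, OpenCV 4.12 (cv2) and the standard library are available. Lean on these libraries where they do the work, as an engineer would, in place of code of your own. Each camera call takes 0.05 s, during which the arm holds its last target. There are 200 camera calls.

## Working session

There is one attempt and no reset: what is moved stays moved. The work goes in short steps, Python scripts to look and compute and a tool call to move; the robot and the scene stay as the last step left them, time stands still between calls to the robot, and variables do not carry over. Pictures are saved under pics/ and viewed, about 8 in all and at most 12, crops included, and the job is handed in when it is done.

Besides the shell and the picture viewer there is one more tool, called after "Request:" by a JSON object that holds its "op" and its "data". play_rows: Moves the arm, as the interface text tells. Its arguments: {"type":"object","properties":{"increments":{"type":"array"}},"required":["increments"]}

```bash
ls; mkdir -p pics
python3 - <<'E'
from plant import manip
import cv2,numpy as np
s=manip.state();print(s['time'],s['tool_pos'],s['tool_rot'],s['gripper_width'])
ims=[]
for c in ['scene','side','wrist']:
    T=np.array(manip.get_calibration(c)['T']); im=manip.grab_frame(c); ims.append(im)
    for q in ['lockbox','lockbox_dial_grip','small_box_dial_pointer']:
        for d in manip.tip_of(q,c)[:3]:
            print(c,q,round(d['p'],2),(T@np.r_[d['xyz'],1])[:3].round(4))
cv2.imwrite('pics/a.png',ims[0]);cv2.imwrite('pics/w.png',ims[2])
E
```

```text
pics
0.0 [6.24730010e-01 2.21300129e-05 4.03452359e-01] [-8.21748573e-04  7.07113056e-01  7.07099731e-01 -6.48426137e-04] 1.0015037042081802
scene lockbox 0.58 [5.472e-01 1.929e-01 5.000e-04]
scene lockbox_dial_grip 0.9 [0.5457 0.1934 0.1106]
scene small_box_dial_pointer 0.94 [ 0.5423 -0.2496  0.1036]
scene small_box_dial_pointer 0.28 [0.549  0.195  0.1117]
side lockbox 0.9 [ 0.5493  0.1931 -0.0057]
side lockbox_dial_grip 0.95 [0.5493 0.1931 0.1095]
side small_box_dial_pointer 0.81 [ 0.5436 -0.2517  0.1064]
wrist lockbox 0.96 [ 0.548   0.1859 -0.0039]
```

View pics/a.png

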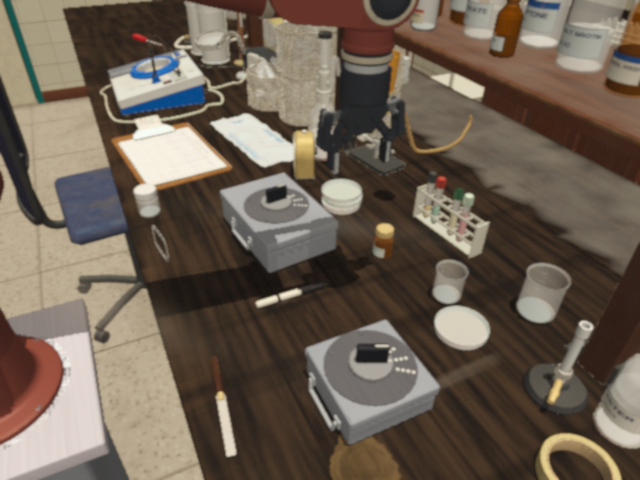

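View pics/w.png

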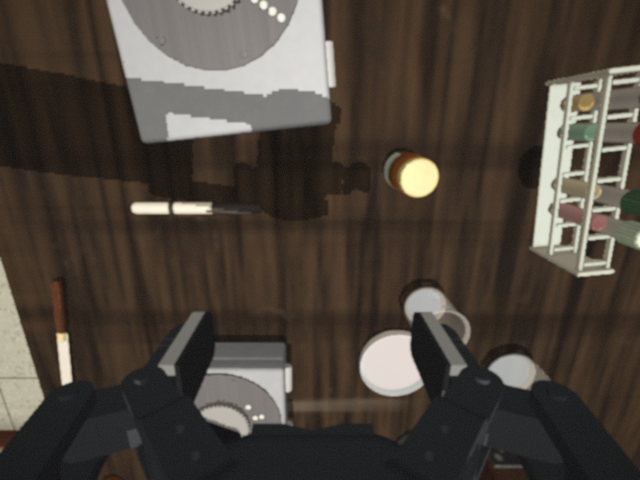

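The larger box is at left (y≈+0.19, scene px (280,210)); the smaller is at right (y≈-0.25, px (370,370)). Both bars point roughly toward +x. I'll move over the large dial and turn the jaws to the y direction.

Request:
{"op": "play_rows", "data": {"increments": [{"offset": [40,-20,0],"twist": 0.12,"grip": 1},{"offset": [80,-40,0],"twist": 0.24,"grip": 1},{"offset": [120,-60,0],"twist": 0.36,"grip": 1},{"offset": [155,-80,0],"twist": 0.48,"grip": 1},{"offset": [190,-100,0],"twist": 0.6,"grip": 1}]}}

```text
time: 1.02
tool_pos: [0.5289, 0.1827, 0.4049]
tool_rot: [-0.0, 0.884, 0.467, 0.0]
contact_force: [0.8, 0.2, 0.1]
gripper_width: 1.002
```

Request:
{"op": "play_rows", "data": {"increments": [{"offset": [0,0,0],"twist": 0.12,"grip": 1},{"offset": [0,0,0],"twist": 0.24,"grip": 1},{"offset": [0,0,0],"twist": 0.36,"grip": 1},{"offset": [0,0,0],"twist": 0.48,"grip": 1},{"offset": [0,0,0],"twist": 0.6,"grip": 1}]}}

```text
time: 1.43
tool_pos: [0.5299, 0.1815, 0.4049]
tool_rot: [0.0, 0.983, 0.185, 0.0]
contact_force: [0.4, -0.2, 0.2]
gripper_width: 0.999
```

Request:
{"op": "play_rows", "data": {"increments": [{"offset": [0,0,0],"twist": 0.12,"grip": 1},{"offset": [0,0,0],"twist": 0.24,"grip": 1},{"offset": [0,0,0],"twist": 0.37,"grip": 1},{"offset": [0,0,0],"twist": 0.37,"grip": 1},{"offset": [0,0,0],"twist": 0.37,"grip": 1}]}}

```text
time: 1.85
tool_pos: [0.53, 0.1813, 0.4048]
tool_rot: [-0.0, 1.0, 0.005, 0.0]
contact_force: [0.5, 0.6, -0.1]
gripper_width: 1.0
```

```bash
cat > h.py <<'E'
from plant import manip
import cv2,numpy as np
from scipy.spatial.transform import Rotation as R
def look(c,name=None):
    cal=manip.get_calibration(c);T=np.array(cal['T']);im=manip.grab_frame(c)
    for q in ['lockbox','lockbox_dial_grip']:
        for d in manip.tip_of(q,c)[:2]: print(c,q,round(d['p'],2),(T@np.r_[d['xyz'],1])[:3].round(4))
    if name: cv2.imwrite('pics/'+name,im)
    return cal,T,im
def px2w(cal,T,uv,z):
    d=T[:3,:3]@np.array([(uv[0]-cal['cx'])/cal['fx'],(uv[1]-cal['cy'])/cal['fy'],1])
    return T[:3,3]+d*(z-T[2,3])/d[2]
def st():
    s=manip.state();q=s['tool_rot'];M=R.from_quat(np.r_[q[1:],q[0]]).as_matrix()
    print(s['time'],np.round(s['tool_pos'],4),'toolx',M[:,0].round(3),'tooly',M[:,1].round(3),'j6',s['joint_pos'][5],'F',np.round(s['contact_force'],1),'Mz',np.round(s['ft_torque'],2),'g',s['gripper_width'])
E
python3 - <<'E'
from h import *
import json
st();cal,T,im=look('wrist','w2.png')
json.dump([{k:cal[k] for k in('fx','fy','cx','cy')},T.tolist()],open('cal.json','w'))
E
```

```text
1.85 [0.53   0.1813 0.4048] toolx [1.   0.01 0.  ] tooly [ 0.01 -1.   -0.  ] j6 1.757480818676783 F [ 0.5  0.6 -0.1] Mz [0.07 0.04 0.02] g 1.0004859009063427
wrist lockbox 0.61 [ 0.5494  0.1874 -0.0041]
wrist lockbox_dial_grip 0.93 [0.5456 0.1917 0.1088]
```

View pics/w2.png

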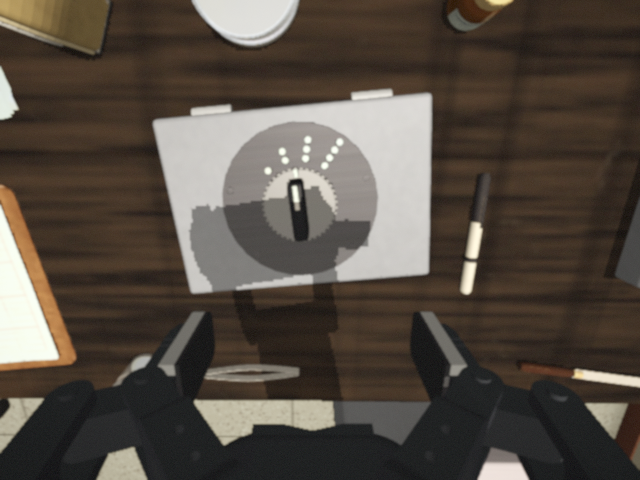

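The wrist view shows the large lid with corners at (153,120), (432,94), (428,274) and (191,293). The bar runs from its pointer end (295,181) to its rear end (301,238), with the dots above at (268,171), (283,152), (307,140) and (340,142).

Run:
```python
from h import *
import json
cal,T=json.load(open('cal.json'));T=np.array(T)
w=lambda p,z:px2w(cal,T,p,z)
c=[w(p,.075) for p in[(153,120),(432,94),(428,274),(191,293)]]
print(np.round(c,4),np.mean(c,0))
for i,j,n in[(1,0,'rear'),(2,3,'front')]:
    d=c[j]-c[i];print(n,np.arctan2(-d[0],d[1]),np.linalg.norm(d))
for i,j in[(3,0),(2,1)]:
    d=c[j]-c[i];print('side',np.arctan2(d[1],d[0]),np.linalg.norm(d))
a,b=w((295,180),.118),w((301,240),.118);d=a-b
print('bar',a,b,(a+b)/2,'yaw',np.arctan2(d[1],d[0]),np.linalg.norm(d))
ctr=(a+b)/2;ctr=w((300,198),.077);print('plate',ctr)
for p in[(268,171),(285,160),(308,131),(307,140),(304,158),(340,142),(324,166)]:
    v=w(p,.077)-ctr;print(p,np.arctan2(v[1],v[0]).round(3))
g=cv2.imread('pics/w2.png');cv2.imwrite('pics/w2c.png',cv2.resize(g[110:290,200:400],None,fx=4,fy=4)[:600])
```

```text
[[0.6183 0.3111 0.075 ]
 [0.6401 0.0861 0.075 ]
 [0.4842 0.0709 0.075 ]
 [0.4622 0.2962 0.075 ]] [0.55118892 0.19106221 0.075     ]
rear 0.09632426473239505 0.2260054594335451
front 0.0972819105065413 0.22633031468125295
side 0.0951221813774793 0.15686266608006957
side 0.09719367501594962 0.15664586771246009
bar [0.57711872 0.19368649 0.118     ] [0.53070601 0.18928523 0.118     ] [0.55391237 0.19148586 0.118     ] yaw 0.09454609124129063 0.046620933468170346
plate [0.55571637 0.19134836 0.077     ]
(268, 171) 0.87
(285, 160) 0.373
(308, 131) -0.119
(307, 140) -0.12
(304, 158) -0.1
(340, 142) -0.613
(324, 166) -0.636
```

View pics/w2c.png

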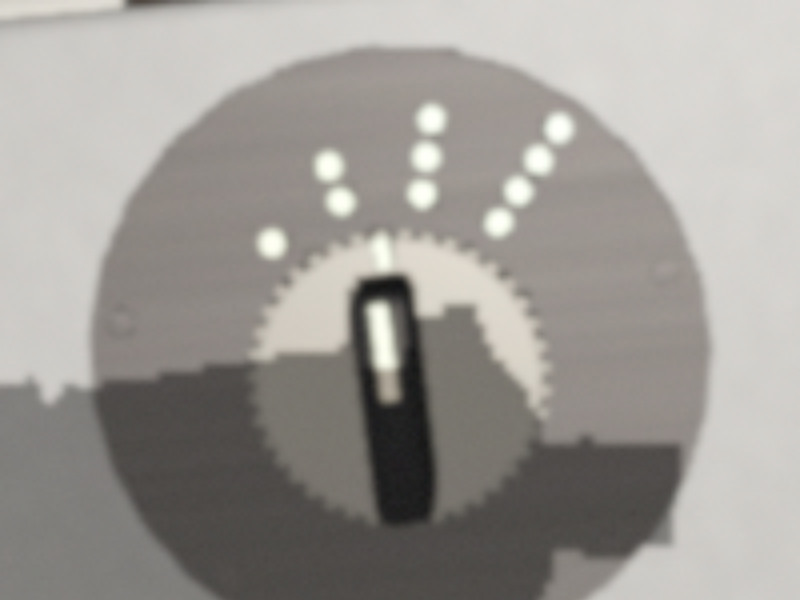

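Box yaw is about +0.096, the dial angle is about 0 and the axis is at (0.551, 0.191). Next I align the jaws and descend part way.

Request:
{"op": "play_rows", "data": {"increments": [{"offset": [10,-5,10],"twist": -0.05,"grip": 1},{"offset": [21,-9.5,30],"twist": -0.085,"grip": 1},{"offset": [21,-9.5,60],"twist": -0.085,"grip": 1},{"offset": [21,-9.5,75],"twist": -0.085,"grip": 1},{"offset": [21,-9.5,75],"twist": -0.085,"grip": 1}]}}

```text
time: 2.42
tool_pos: [0.5496, 0.1907, 0.3246]
tool_rot: [0.001, 0.999, 0.047, -0.004]
contact_force: [-0.1, -0.1, -1.3]
gripper_width: 1.0
```

Run:
```python
from h import *
st();look('wrist','w3.png');look('scene');look('side','s3.png')
```

```text
2.4167 [0.5496 0.1907 0.3246] toolx [ 0.996  0.093 -0.009] tooly [ 0.093 -0.996  0.001] j6 1.6833695800537511 F [-0.1 -0.1 -1.3] Mz [ 0.06  0.02 -0.02] g 1.0003188061623884
wrist lockbox 0.91 [ 0.5485  0.1839 -0.003 ]
wrist lockbox_dial_grip 0.72 [0.5487 0.1939 0.1062]
scene lockbox 0.59 [0.547  0.1951 0.0009]
scene lockbox_dial_grip 0.64 [0.5481 0.1925 0.1117]
side lockbox 0.61 [ 0.5493  0.1937 -0.004 ]
side lockbox_dial_grip 0.76 [0.5505 0.1924 0.1069]
```

View pics/w3.png

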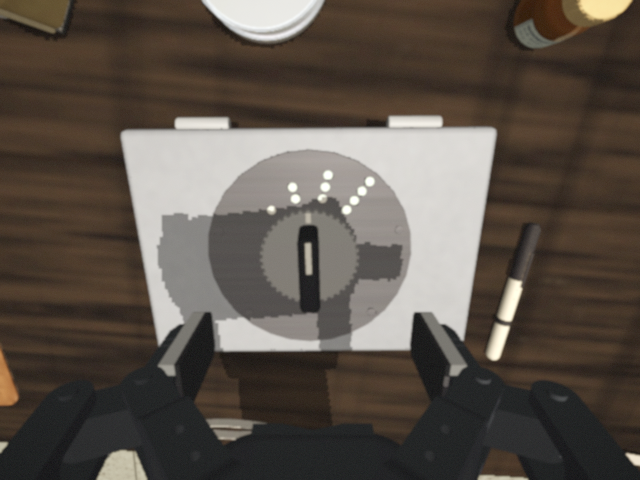

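Bar is upright at column ~309, midway between the fingers (~312), and lid edges are level in the image, so alignment is good. Descending.

Request:
{"op": "play_rows", "data": {"increments": [{"offset": [0,-1,20],"twist": 0,"grip": 1},{"offset": [0,-1,40],"twist": 0,"grip": 1},{"offset": [0,-1,50],"twist": 0,"grip": 1},{"offset": [0,-1,50],"twist": 0,"grip": 1},{"offset": [0,-1,50],"twist": 0,"grip": 1}]}}

```text
time: 3.28
tool_pos: [0.5508, 0.1919, 0.2795]
tool_rot: [0.0, 0.999, 0.046, -0.001]
contact_force: [-0.2, 0.4, 0.3]
gripper_width: 0.999
```

Run:
```python
from h import *
st()
```

```text
3.2833 [0.5508 0.1919 0.2795] toolx [ 0.996  0.092 -0.001] tooly [ 0.092 -0.996  0.   ] j6 1.6863168218008786 F [-0.2  0.4  0.3] Mz [ 0.02 -0.04  0.04] g 0.9986682180561751
```

Request:
{"op": "play_rows", "data": {"increments": [{"offset": [0,0,6],"twist": 0,"grip": 1},{"offset": [0,0,11],"twist": 0,"grip": 1},{"offset": [0,0,11],"twist": 0,"grip": 0.6},{"offset": [0,0,11],"twist": 0,"grip": 0.4},{"offset": [0,0,11],"twist": 0,"grip": 0.3}]}}

```text
time: 3.7
tool_pos: [0.551, 0.1919, 0.2691]
tool_rot: [-0.0, 0.999, 0.046, 0.0]
contact_force: [-0.2, 0.1, -0.0]
gripper_width: 0.605
```

Request:
{"op": "play_rows", "data": {"increments": [{"offset": [0,0,0],"twist": 0,"grip": 0.2},{"offset": [0,0,0],"twist": 0,"grip": 0.1},{"offset": [0,0,0],"twist": 0,"grip": 0},{"offset": [0,0,0],"twist": 0,"grip": 0},{"offset": [0,0,0],"twist": 0,"grip": 0}]}}

```text
time: 4.12
tool_pos: [0.551, 0.1922, 0.2692]
tool_rot: [-0.0, 0.999, 0.046, 0.0]
contact_force: [-0.6, 2.5, 2.3]
gripper_width: 0.129
```

Run:
```python
from h import *
st()
```

```text
4.1167 [0.551  0.1922 0.2692] toolx [0.996 0.092 0.001] tooly [ 0.092 -0.996 -0.001] j6 1.6864273185008127 F [-0.6  2.5  2.3] Mz [ 0.32  0.11 -0.05] g 0.12856800626298728
```

Gripped (width ≈ 11 mm, light forces). Turning to four dots (+0.66) and holding.

Request:
{"op": "play_rows", "data": {"increments": [{"offset": [0,0,0],"twist": 0.08,"grip": 0},{"offset": [0,0,0],"twist": 0.18,"grip": 0},{"offset": [0,0,0],"twist": 0.28,"grip": 0},{"offset": [0,0,0],"twist": 0.38,"grip": 0},{"offset": [0,0,0],"twist": 0.48,"grip": 0}]}}

```text
time: 4.53
tool_pos: [0.551, 0.1919, 0.2692]
tool_rot: [0.0, 0.981, -0.195, 0.0]
contact_force: [-1.0, -0.6, 2.2]
gripper_width: 0.127
```

Request:
{"op": "play_rows", "data": {"increments": [{"offset": [0,0,0],"twist": 0.08,"grip": 0},{"offset": [0,0,0],"twist": 0.14,"grip": 0},{"offset": [0,0,0],"twist": 0.18,"grip": 0},{"offset": [0,0,0],"twist": 0.18,"grip": 0},{"offset": [0,0,0],"twist": 0.18,"grip": 0}]}}

```text
time: 4.95
tool_pos: [0.5509, 0.1917, 0.2692]
tool_rot: [0.0, 0.96, -0.28, -0.0]
contact_force: [-2.4, -2.5, 4.7]
gripper_width: 0.125
```

Request:
{"op": "play_rows", "data": {"increments": [{"offset": [0,0,0],"twist": 0,"grip": 0},{"offset": [0,0,0],"twist": 0,"grip": 0},{"offset": [0,0,0],"twist": 0,"grip": 0},{"offset": [0,0,0],"twist": 0,"grip": 0},{"offset": [0,0,0],"twist": 0,"grip": 0}]}}

```text
time: 5.37
tool_pos: [0.5509, 0.1918, 0.2692]
tool_rot: [0.0, 0.96, -0.28, 0.0]
contact_force: [-2.0, -2.0, 5.3]
gripper_width: 0.126
```

Run:
```python
from h import *
st();look('wrist','w4.png')
```

```text
5.3667 [0.5509 0.1918 0.2692] toolx [ 0.843 -0.537  0.   ] tooly [-0.537 -0.843  0.001] j6 2.3456766708315278 F [-2.  -2.   5.3] Mz [-0.37  0.49 -0.06] g 0.1256246187899607
wrist lockbox 0.83 [ 0.5506  0.1894 -0.0006]
wrist lockbox_dial_grip 0.64 [0.5468 0.1964 0.1053]
```

View pics/w4.png

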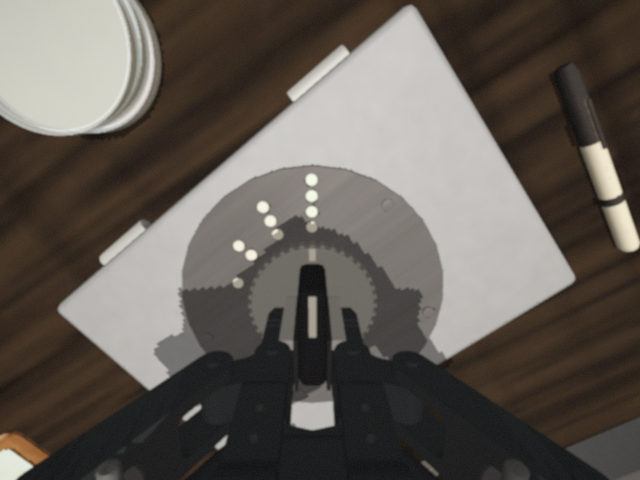

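The pointer (312,255) is in line with the four-dot row (312,180–228) and the grip is good. I'll hold a little longer, then turn counterclockwise by 1.32 and hold.

Request:
{"op": "play_rows", "data": {"increments": [{"offset": [0,0,0],"twist": 0,"grip": 0},{"offset": [0,0,0],"twist": 0,"grip": 0},{"offset": [0,0,0],"twist": 0,"grip": 0},{"offset": [0,0,0],"twist": 0,"grip": 0},{"offset": [0,0,0],"twist": -0.05,"grip": 0}]}}

```text
time: 5.93
tool_pos: [0.5509, 0.1918, 0.2692]
tool_rot: [0.0, 0.967, -0.255, 0.0]
contact_force: [-3.5, -2.0, 5.7]
gripper_width: 0.125
```

Request:
{"op": "play_rows", "data": {"increments": [{"offset": [0,0,0],"twist": -0.1,"grip": 0},{"offset": [0,0,0],"twist": -0.2,"grip": 0},{"offset": [0,0,0],"twist": -0.3,"grip": 0},{"offset": [0,0,0],"twist": -0.4,"grip": 0},{"offset": [0,0,0],"twist": -0.5,"grip": 0}]}}

```text
time: 6.35
tool_pos: [0.551, 0.1921, 0.2691]
tool_rot: [-0.0, 1.0, -0.006, 0.0]
contact_force: [-2.2, 0.3, 4.3]
gripper_width: 0.124
```

Request:
{"op": "play_rows", "data": {"increments": [{"offset": [0,0,0],"twist": -0.1,"grip": 0},{"offset": [0,0,0],"twist": -0.2,"grip": 0},{"offset": [0,0,0],"twist": -0.3,"grip": 0},{"offset": [0,0,0],"twist": -0.4,"grip": 0},{"offset": [0,0,0],"twist": -0.5,"grip": 0}]}}

```text
time: 6.77
tool_pos: [0.5509, 0.1925, 0.2691]
tool_rot: [-0.001, 0.97, 0.241, 0.0]
contact_force: [-2.0, 3.1, 4.2]
gripper_width: 0.124
```

Request:
{"op": "play_rows", "data": {"increments": [{"offset": [0,0,0],"twist": -0.1,"grip": 0},{"offset": [0,0,0],"twist": -0.2,"grip": 0},{"offset": [0,0,0],"twist": -0.27,"grip": 0},{"offset": [0,0,0],"twist": -0.27,"grip": 0},{"offset": [0,0,0],"twist": -0.27,"grip": 0}]}}

```text
time: 7.18
tool_pos: [0.5508, 0.1927, 0.2692]
tool_rot: [-0.001, 0.93, 0.367, 0.0]
contact_force: [-4.5, 4.3, 4.9]
gripper_width: 0.122
```

Request:
{"op": "play_rows", "data": {"increments": [{"offset": [0,0,0],"twist": 0,"grip": 0},{"offset": [0,0,0],"twist": 0,"grip": 0},{"offset": [0,0,0],"twist": 0,"grip": 0},{"offset": [0,0,0],"twist": 0,"grip": 0},{"offset": [0,0,0],"twist": 0,"grip": 0}]}}

```text
time: 7.6
tool_pos: [0.5508, 0.1927, 0.2692]
tool_rot: [-0.001, 0.93, 0.367, 0.0]
contact_force: [-2.7, 4.9, 5.3]
gripper_width: 0.128
```

Run:
```python
from h import *
st();look('wrist','w5.png')
```

```text
7.6 [0.5508 0.1927 0.2692] toolx [0.731 0.682 0.002] tooly [ 0.682 -0.731 -0.002] j6 1.0277939268724994 F [-2.7  4.9  5.3] Mz [0.58 0.53 0.04] g 0.12750669387821864
wrist lockbox 0.67 [ 0.5498  0.1861 -0.0039]
wrist lockbox_dial_grip 0.63 [0.5497 0.1945 0.1062]
```

View pics/w5.png

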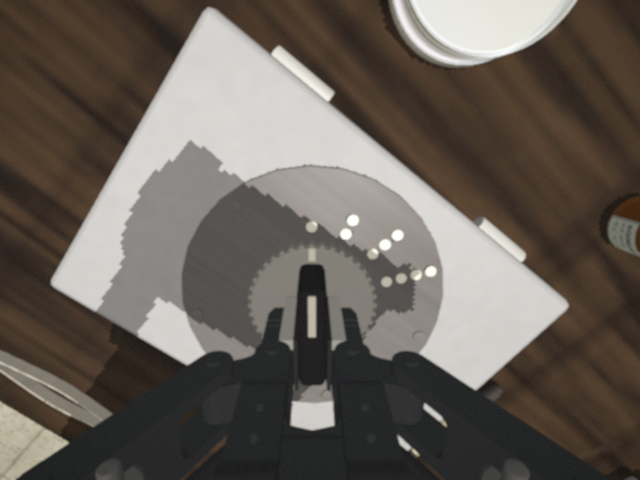

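The pointer (312,255) is in line with the single dot (312,227). Hold, then clockwise by 0.88 to three dots and hold.

Request:
{"op": "play_rows", "data": {"increments": [{"offset": [0,0,0],"twist": 0,"grip": 0},{"offset": [0,0,0],"twist": 0,"grip": 0},{"offset": [0,0,0],"twist": 0,"grip": 0},{"offset": [0,0,0],"twist": 0,"grip": 0},{"offset": [0,0,0],"twist": 0.05,"grip": 0}]}}

```text
time: 8.17
tool_pos: [0.5508, 0.1927, 0.2692]
tool_rot: [-0.001, 0.939, 0.343, 0.0]
contact_force: [-2.0, 3.8, 4.4]
gripper_width: 0.126
```

Request:
{"op": "play_rows", "data": {"increments": [{"offset": [0,0,0],"twist": 0.1,"grip": 0},{"offset": [0,0,0],"twist": 0.2,"grip": 0},{"offset": [0,0,0],"twist": 0.3,"grip": 0},{"offset": [0,0,0],"twist": 0.4,"grip": 0},{"offset": [0,0,0],"twist": 0.5,"grip": 0}]}}

```text
time: 8.58
tool_pos: [0.551, 0.1924, 0.2692]
tool_rot: [-0.001, 0.995, 0.098, 0.0]
contact_force: [-1.6, 1.6, 4.6]
gripper_width: 0.126
```

Request:
{"op": "play_rows", "data": {"increments": [{"offset": [0,0,0],"twist": 0.1,"grip": 0},{"offset": [0,0,0],"twist": 0.2,"grip": 0},{"offset": [0,0,0],"twist": 0.28,"grip": 0},{"offset": [0,0,0],"twist": 0.33,"grip": 0},{"offset": [0,0,0],"twist": 0.33,"grip": 0}]}}

```text
time: 9.0
tool_pos: [0.551, 0.192, 0.2692]
tool_rot: [-0.0, 0.998, -0.065, 0.0]
contact_force: [-1.9, 0.1, 3.8]
gripper_width: 0.128
```

Request:
{"op": "play_rows", "data": {"increments": [{"offset": [0,0,0],"twist": 0,"grip": 0},{"offset": [0,0,0],"twist": 0,"grip": 0},{"offset": [0,0,0],"twist": 0,"grip": 0},{"offset": [0,0,0],"twist": 0,"grip": 0},{"offset": [0,0,0],"twist": 0,"grip": 0}]}}

```text
time: 9.42
tool_pos: [0.551, 0.192, 0.2691]
tool_rot: [-0.0, 0.998, -0.064, 0.0]
contact_force: [-1.6, 0.8, 5.6]
gripper_width: 0.122
```

Request:
{"op": "play_rows", "data": {"increments": [{"offset": [0,0,0],"twist": 0,"grip": 0},{"offset": [0,0,0],"twist": 0,"grip": 0},{"offset": [0,0,0],"twist": 0,"grip": 0},{"offset": [0,0,0],"twist": 0,"grip": 0},{"offset": [0,0,0],"twist": 0,"grip": 0}]}}

```text
time: 9.83
tool_pos: [0.551, 0.192, 0.2691]
tool_rot: [-0.0, 0.998, -0.064, 0.0]
contact_force: [-2.6, 0.9, 5.8]
gripper_width: 0.124
```

Run:
```python
from h import *
st()
```

```text
9.8333 [0.551  0.192  0.2691] toolx [ 0.992 -0.128  0.   ] tooly [-0.128 -0.992 -0.   ] j6 1.9067831695656585 F [-2.6  0.9  5.8] Mz [ 0.11  0.46 -0.05] g 0.12428569230810023
```

Tool yaw -0.128 gives a dial angle ≈ +0.22. Releasing and lifting.

Request:
{"op": "play_rows", "data": {"increments": [{"offset": [0,0,0],"twist": 0,"grip": 0.3},{"offset": [0,0,0],"twist": 0,"grip": 0.6},{"offset": [0,0,0],"twist": 0,"grip": 1},{"offset": [0,0,0],"twist": 0,"grip": 1},{"offset": [0,0,0],"twist": 0,"grip": 1}]}}

```text
time: 10.25
tool_pos: [0.5508, 0.1918, 0.2683]
tool_rot: [0.0, 0.998, -0.064, -0.0]
contact_force: [0.9, 0.4, -0.2]
gripper_width: 0.824
```

Request:
{"op": "play_rows", "data": {"increments": [{"offset": [0,0,0],"twist": 0,"grip": 1},{"offset": [0,0,0],"twist": 0,"grip": 1},{"offset": [0,0,-10],"twist": 0,"grip": 1},{"offset": [0,0,-30],"twist": 0,"grip": 1},{"offset": [0,0,-50],"twist": 0,"grip": 1}]}}

```text
time: 10.67
tool_pos: [0.5506, 0.1918, 0.3189]
tool_rot: [0.0, 0.998, -0.064, -0.001]
contact_force: [0.6, 0.4, 0.4]
gripper_width: 1.001
```

Request:
{"op": "play_rows", "data": {"increments": [{"offset": [0,0,-20],"twist": 0,"grip": 1},{"offset": [0,0,-40],"twist": 0,"grip": 1},{"offset": [0,0,-50],"twist": 0,"grip": 1},{"offset": [0,0,-50],"twist": 0,"grip": 1},{"offset": [0,0,-50],"twist": 0,"grip": 1}]}}

```text
time: 11.08
tool_pos: [0.5509, 0.1919, 0.3693]
tool_rot: [-0.0, 0.998, -0.064, 0.001]
contact_force: [-0.1, -0.2, -0.4]
gripper_width: 1.002
```

Run:
```python
from h import *
st();look('wrist','w6.png')
T=np.array(manip.get_calibration('scene')['T']);manip.grab_frame('scene')
for d in manip.tip_of('small_box_dial_pointer','scene'):print(d['p'],T@np.r_[d['xyz'],1])
```

```text
11.0833 [0.5509 0.1919 0.3693] toolx [ 0.992 -0.127  0.001] tooly [-0.127 -0.992 -0.   ] j6 1.9063450137643934 F [-0.1 -0.2 -0.4] Mz [ 0.02 -0.01  0.04] g 1.002278745381072
wrist lockbox_dial_grip 0.97 [0.5478 0.1934 0.106 ]
0.69 [ 0.53995227 -0.25154883  0.10038968  1.        ]
```

View pics/w6.png

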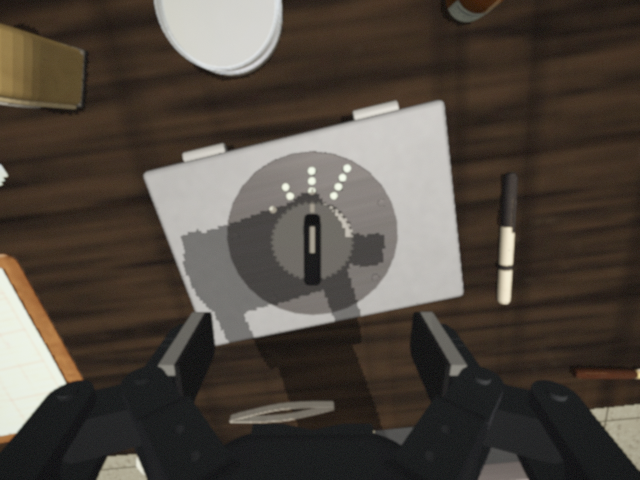

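The pointer (312,208) stands in line with the three-dot row (312,171–190). The arm is clear and the forces are about zero, so I'm handing in.

```bash
python3 -c "
from plant import manip
print(manip.job_done())"
```

```text
the job is handed in; nothing more can be done
None
```

I turned the larger box's dial clockwise to four dots, counterclockwise to one dot, then clockwise to three dots, stopping for about a second at each. Then I let go, lifted clear and handed the job in at about 11 s.

- **Dial positions:** Tool yaw put the stops at about +0.66, -0.66 and +0.22 rad. Wrist pictures showed the pointer in line with the four-dot and one-dot marks while I held it. After release it was in line with the three-dot mark.
- **Contact:** The measured force was about zero after lifting, and it stayed below about 8 N throughout.
- **Smaller box:** The arm never went near it. The pointer detection on its dial shifted by about 4.4 mm between the first and last scene picture. That is within the stated detector noise of about 4 mm per reading, so it doesn't confirm the 6 mm limit by itself.
- **Last checks:** None failed. In the final wrist picture the detector didn't report the lockbox itself, only its dial grip (p = 0.97).

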